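# Hook the display ledge onto the counter stand and press it down to lock

### The arm

A 6-joint arm with a two-finger parallel gripper is mounted at the origin on a cart in front of the work surface, level with it; the furniture and walls round the work are solid. World frame = base frame: x ahead of the robot, y to its left, z up, the work surface at z = 0. Lengths are in m, angles in rad, forces in N, time in s.
With the tool pointing down it reaches from about 0.375 to 0.925 m from the base axis. Payload 5.7 kg.
Tool frame: the origin (TCP) lies midway between the tips of the shut fingers; the grasp point (between the pads) lies 19 mm behind it; z points along the fingers, x is the direction in which the jaws open and shut, and the axes are right-handed (so a half turn about z gives the same grasp; the last joint's range is limited). The gripper opens to 88 mm and grips with 3 to 60 N. Pads are 20 mm wide; open, the fingers measure 115 mm over their backs; the gripper's body (75 mm by 178 mm) begins 61 mm behind the grasp point.
Start: joints at [1.187, 0.359, 1.51, -0, 1.272, -0.115], TCP at [0.159, 0.578, 0.223] pointing down, gripper open.
Joint ranges: [-2.97, 2.97], [-1.01, 2.36], [0.21, 2.38], [-0.96, 4.11], [0.2, 2.71], [-2.98, 2.98]. Speed limits (rad/s): [2.39, 2.39, 3.14, 3.14, 3.14, 3.14].

### API

Orientations are given as a unit quaternion [x, y, z, w].
In Python, from bench import move_ptp, servo_line, goto_joints, move_gripper, sleep, inverse_kinematics, capture, PlanningError, close_job, spot_in, silhouettes, current_clock, current_joint_pos, current_qvel, current_joint_torque, current_position, current_orientation, current_force, current_torque, current_finger_gap gives the robot as it stands. Calls block until the motion is done:
- move_ptp(position, orientation): joint-space move of the TCP to a pose.
- servo_line(position, orientation=None, rate=0.15, contact_N=None): straight line of the TCP; orientation=None keeps the orientation; rate is the mean speed in m/s. With contact_N (N) it stops when the force on the tool has changed by that much, and returns True; else False.
- goto_joints(angles): joint-space move.
- move_gripper(opening): finger opening in m; the grip force is fixed at half the most; returns when the fingers have stopped.
- sleep(seconds).
- inverse_kinematics(position, orientation): joint angles nearest the present ones, or None.
- capture(name): name is "scene" or "side" or "wrist"; returns a dict with "image" (480x640x3 uint8, blue, green, red), "range_z" (480x640 float32, m along the optical axis (not along the pixel's ray), 0 where there is no reading), "intrinsics" (3x3 intrinsics, pixels), "k1" (the pictures are not rectified: a ray, as slopes to the right and down, at radius r is drawn at 1 + k1 r^2 times it, then the intrinsics apply), "R" (3x3) and "t" (3): a world point X has camera coordinates R X + t. Camera axes: x right, y down, z forward; pixel columns grow to the right and rows downward; lengths in m; the calibration is good to about 2 mm. A picture is of the moment at which its call begins.
A pose or a line that the arm cannot do raises PlanningError and nothing moves.
- close_job(): hands the job in, once; it reports no verdict.
Trained networks look in the newest picture that a camera, given by its name, has taken for a name from the list of things; names that differ only in an ending like _2 or _b are one class to them, and where a whole thing is asked for, a point or a joint stands for the part that bears it (a point fixed in the world has none). Each returns a list of dicts, best first, with "conf" (0 to 1); they miss things now and then, are a little off and sometimes report something else, mostly with a low value. They report only what shows in the picture. A call takes as long as a camera call. They do not tell look-alikes from the thing itself.
- spot_in(camera, query): "xy" ([column, row] in pixels, amid what is visible of it).
- silhouettes(camera, query): "region" (480x640 bool, what is visible of it) and "xy" ([column, row] in pixels, amid what is visible of it).
Readings, each from a call of its own:
- current_clock(): time.
- current_joint_pos(): joint angles.
- current_qvel(): joint speeds.
- current_joint_torque(): joint torques, N m.
- current_position(): TCP position.
- current_orientation(): TCP orientation.
- current_force(): force on the tool from outside, world axes, zero at the start.
- current_torque(): the same for the moment, N m.
- current_finger_gap(): finger opening in m.
Only numpy, scipy, OpenCV 4.12 (cv2) and the standard library are available. Lean on these libraries where they do the work, as an engineer would, in place of code of your own. Each camera call takes 0.05 s, during which the arm holds its last target.

### The job

Hang the loose display ledge on the white slotted post of the counter stand: put both of its rear hooks through the two slots so that its back plate pushes the red spring catch in, then press the ledge down, fully home, until the catch snaps out over the top of the back plate and locks it. The post's height has been reset, so feel or look for how high the slots are. Let go at the end, and leave the tin, timer, bell and ink pad where they stand.

Things in the scene. Friction and masses are not known exactly. Their poses are not given: they have to be found in the camera images.
- stand: Fixed counter stand: dark wood foot 140x150x12 mm, dark steel sleeve to 46 mm height, in it a white telescopic post 50 wide (y), 30 deep (x). Origin: on the worktop below the middle of the post's front face; x points into the post, y along the face, z up. The face is the plane x=0 (the sleeve stands 6 mm ahead of it). Ledge's x must be parallel to this x.
- post_foot (a point): Point on the worktop under the centre of the post's cap (15 mm behind the face). The flat black cap (51x31 mm) tops the post 192 to 222 mm above the worktop; this height is NOT reported: feel it (e.g. touch the cap from above) or see it. Below cap top: catch 12 to 20 mm, upper slot 26 to 58, lower slot 78 to 110. Slots 14 wide, on y=0, front wall 4 thick, hollow 23 behind it.
- ledge: Loose display ledge, about 0.22 to 0.36 kg, standing on its deck. Origin: bottom, middle of the REAR face of the dark steel back plate; x points rearward as the hooks do, z up. Plate x -8..0, 90 wide, 110 high. Wood deck x -115..-8, 110 wide, 8 thick, 20 mm lip at the front edge. Centre of mass near x=-42. Home: origin 132 mm below the cap's top, 0 to 3 mm in front of the post's face.
- fin_grip (a point): On the flat top of the ledge's middle fin, the place to grip from above: wood, 12 mm thick (y), from x -98 to -8, top at z=80 of the ledge; this point is at x=-65. Free space 49 mm each side above the deck.
- fin_press (a point): On the fin's top at x=-30 of the ledge: where to press down. The plate rubs on the catch, so weight alone may not bring it home; 5 to 20 N here does. Pressing farther from the plate makes it bind.
- hook_tip (a point): End of the upper hook, at x=12.6, z=74 of the ledge. Two hooks, 8 mm thick, on y=0: necks z 74..86 and 22..34, each with a lip at its end hanging 12 mm lower (to z 62 and 10), 6.6 mm clear of the plate. They enter the slots with the ledge 12 to 20 mm (best 16) above home; push up to the post's face, then go down till the necks rest on the slots' lower edges.
- catch (a joint): Red sprung catch in the post, m: 0 = fully out, its nose (12 wide, 8 high) 7 mm ahead of the post's face; 0.0075 = pushed in flush. Takes 3 N at first, 5 N fully in. With the ledge home, the back plate's top edge lies 2 mm under the catch, which is back at 0.
- tin: Bystander: low round food tin, 75 mm across, 58 mm high; origin at the centre of its underside.
- timer: Bystander: round cream kitchen timer with a red grip, 68 mm across, 64 mm high; origin at the centre of its underside.
- bell: Bystander: white domed service bell, 81 mm across, 64 mm high; origin at the centre of its underside.
- inkpad: Bystander: flat dark blue ink pad, 62 x 90 x 16 mm; origin at the centre of its underside.
There are look-alikes about, which are no part of the job. What is shaped like the ledge but yellow is not meant.

How it is judged:
By the outcome, as a careful person would: the job done as asked, in the order asked, and still so for the second after the job is handed in, with the robot touching nothing.
It also fails if it takes over 54 s, if anything falls off the work surface, if the arm or the gripper's body presses on something with over 40 N, if the wrist force passes 120 N, or if a joint passes its speed limit or range.

## Working session

There is one attempt and no reset: what is moved stays moved. The work goes in short steps, each a Python script; the robot and the scene stay as the last script left them, time stands still between calls to the robot, and variables do not carry over. Pictures are saved under pics/ and viewed, and the job is handed in when it is done.

```bash
ls; mkdir -p pics
python3 - <<'E'
from bench import *
import cv2
print(current_clock(),current_orientation())
for n in ["scene","side","wrist"]:
    c=capture(n); cv2.imwrite(f"pics/{n}0.png",c["image"])
    print(n,c["intrinsics"].tolist() if hasattr(c["intrinsics"],'tolist') else c["intrinsics"],c["k1"],c["R"],c["t"])
    import numpy as np
    np.savez(f"{n}0.npz",**{k:np.array(v) for k,v in c.items()})
    for q in ["ledge","stand","catch","fin_grip","hook_tip"]:
        print(n,q,[(np.round(d["xy"]).tolist(),round(d["conf"],2)) for d in spot_in(n,q)])
print(current_clock())
E
```

```text
pics
0.0 [ 7.95483512e-01  6.05974526e-01 -7.98713608e-04  4.67114152e-04]
scene [[541.5672886654296, 0.0, 323.7087654645013], [0.0, 541.5672886654296, 234.68499957699674], [0.0, 0.0, 1.0]] -0.10718121694803832 [[ 0.60273488 -0.79779125  0.01548471]
 [-0.6101743  -0.47332102 -0.63533813]
 [ 0.51419644  0.37349208 -0.77207881]] [-0.43583762  0.29531698  1.44073976]
scene ledge [([341.0, 266.0], 0.84), ([448.0, 359.0], 0.78), ([382.0, 310.0], 0.67)]
scene stand [([264.0, 202.0], 0.93)]
scene catch []
scene fin_grip [([446.0, 352.0], 0.97), ([337.0, 263.0], 0.89), ([383.0, 310.0], 0.76)]
scene hook_tip [([443.0, 357.0], 0.92), ([386.0, 311.0], 0.82), ([340.0, 262.0], 0.8)]
side [[575.619737619502, 0.0, 314.9304222465732], [0.0, 575.619737619502, 244.64688594580974], [0.0, 0.0, 1.0]] -0.09432297076994865 [[ 8.75464175e-01 -4.83282975e-01  2.10845606e-04]
 [-1.90332199e-01 -3.45186577e-01 -9.19032035e-01]
 [ 4.44225317e-01  8.04539492e-01 -3.94182793e-01]] [-0.54645613  0.13942472  1.44354961]
side ledge [([375.0, 371.0], 0.96), ([313.0, 274.0], 0.94), ([334.0, 321.0], 0.92), ([247.0, 219.0], 0.42), ([280.0, 241.0], 0.17)]
side stand [([279.0, 241.0], 0.59)]
side catch []
side fin_grip [([333.0, 322.0], 0.68), ([375.0, 369.0], 0.66), ([315.0, 275.0], 0.57)]
side hook_tip [([316.0, 278.0], 0.97), ([377.0, 370.0], 0.92), ([331.0, 321.0], 0.89)]
wrist [[368.52015667525643, 0.0, 318.63491017411326], [0.0, 368.52015667525643, 237.55006342450477], [0.0, 0.0, 1.0]] 0.012618710658118638 [[ 2.64838424e-01  9.64292431e-01 -8.46279160e-04]
 [ 9.33850698e-01 -2.56258772e-01  2.49508148e-01]
 [ 2.40381953e-01 -6.68696433e-02 -9.68372329e-01]] [-0.59959331 -0.03212602  0.39106019]
wrist ledge []
wrist stand []
wrist catch []
wrist fin_grip []
wrist hook_tip []
0.9
```

View pics/scene0.png

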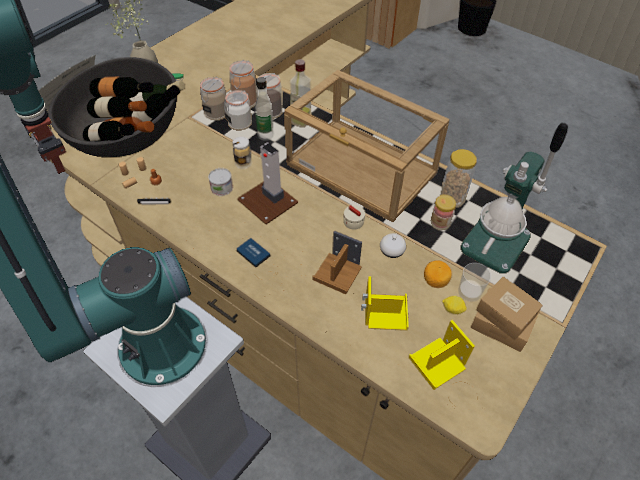

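View pics/side0.png

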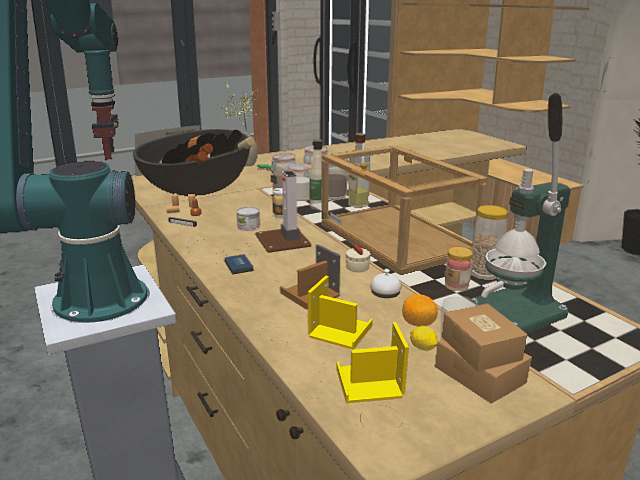

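View pics/wrist0.png

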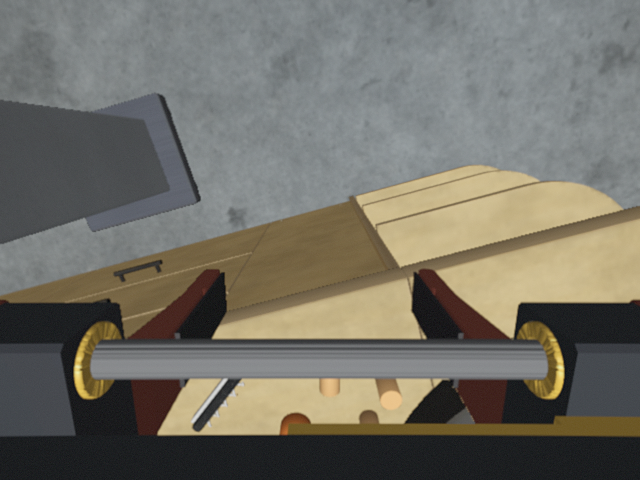

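The scene view shows the wooden ledge at about (341,265), the post at (272,175) with a red catch near (265,157), and two yellow decoys at (387,305) and (446,355). Next I'll get 3D positions from the depth data.

```bash
cat > h.py <<'E'
import numpy as np, cv2
def cloud(c):
    d=c["range_z"]; K=c["intrinsics"]; k1=float(c["k1"])
    v,u=np.mgrid[0:480,0:640].astype(np.float64)
    pts=np.stack([u.ravel(),v.ravel()],1)[:,None]
    n=cv2.undistortPoints(pts,K,np.array([k1,0,0,0.])).reshape(480,640,2)
    X=np.dstack([n[...,0]*d,n[...,1]*d,d])
    W=(X-c["t"])@c["R"]   # R^T (X-t)
    W[d==0]=np.nan
    return W
def load(n): return dict(np.load(n))
E
python3 - <<'E'
from h import *
for n,(r1,r2) in {"scene":((310,225,370,295),(230,135,305,225)),"side":((275,240,345,310),(250,165,320,255))}.items():
    c=load(n+"0.npz"); W=cloud(c)
    for i,(a,b,e,f) in enumerate((r1,r2)):
        im=cv2.resize(c["image"][b:f,a:e],None,fx=7,fy=7,interpolation=cv2.INTER_NEAREST); cv2.imwrite(f"pics/{n}crop{i}.png",im[:600,:800])
        P=W[b:f,a:e].reshape(-1,3); P=P[~np.isnan(P[:,0])]
        up=P[P[:,2]>0.02]
        print(n,i,np.round(np.percentile(up,[1,50,99],axis=0),3).tolist())
        t=np.percentile(up[:,2],99.5); print("top z",t)
        h,ed=np.histogram(up[:,2],bins=np.arange(0.0,0.24,0.004)); print(h)
        table=P[P[:,2]<0.008]; print("table",np.median(table[:,2]))
E
```

```text
scene 0 [[0.417, -0.375, 0.02], [0.526, -0.236, 0.073], [0.64, -0.178, 0.114]]
top z 0.11521179174974419
[ 0  0  0  0  0 64 47 21 36 37 19 32 40 32 28 33 42 28 37 78 81 31 30 28
 29 23 49 61 27  1  0  0  0  0  0  0  0  0  0  0  0  0  0  0  0  0  0  0
  0  0  0  0  0  0  0  0  0  0  0]
table 0.0014153672188872697
scene 1 [[0.535, 0.081, 0.02], [0.603, 0.135, 0.085], [0.82, 0.325, 0.219]]
top z 0.22066220736119502
[  0   0   0   0   0 124 118  67  50  47  58  68  61  48  43  44  37  32
  54  30  35  41  35  54  95  80  29  23  18  19  27  18  20  19  24  21
  24  15  16  20  16  14  18  11  21  14  18  13  15  16  21  21  22  50
  55  17   0   0   0]
table 0.001113134534593095
side 0 [[0.386, -0.432, 0.021], [0.466, -0.248, 0.074], [0.545, -0.183, 0.113]]
top z 0.11327462588982529
[  0   0   0   0   0  87  35  40  56  44  51  59  78  66  94 104 124 136
 141 142 234  67  65  73  71  72  69 124  36   0   0   0   0   0   0   0
   0   0   0   0   0   0   0   0   0   0   0   0   0   0   0   0   0   0
   0   0   0   0   0]
table 0.0022858624991078077
side 1 [[0.524, -0.188, 0.021], [0.639, 0.295, 0.089], [0.839, 0.599, 0.219]]
top z 0.21940882294771463
[  0   0   0   0   0  88  91  70  77  70  79  97  84  95 108  74  57  73
  58  62  63  73  66  79  79 110  75  72  61  64  55  95  47  33  32  31
  26  33  29  32  28  21  18  20  20  13  18  17  16  19  19  18  22  18
  53   6   0   0   0]
table 0.0026596406325195944
```

Run:
```python
import cv2,numpy as np
ims=[cv2.resize(cv2.imread(f"pics/{n}crop{i}.png"),(400,300) if 0 else (390,295)) for n in("scene","side") for i in (0,1)]
cv2.imwrite("pics/m.png",np.vstack([np.hstack(ims[:2]),np.hstack(ims[2:])]))
```

```text
(no output)
```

View pics/m.png

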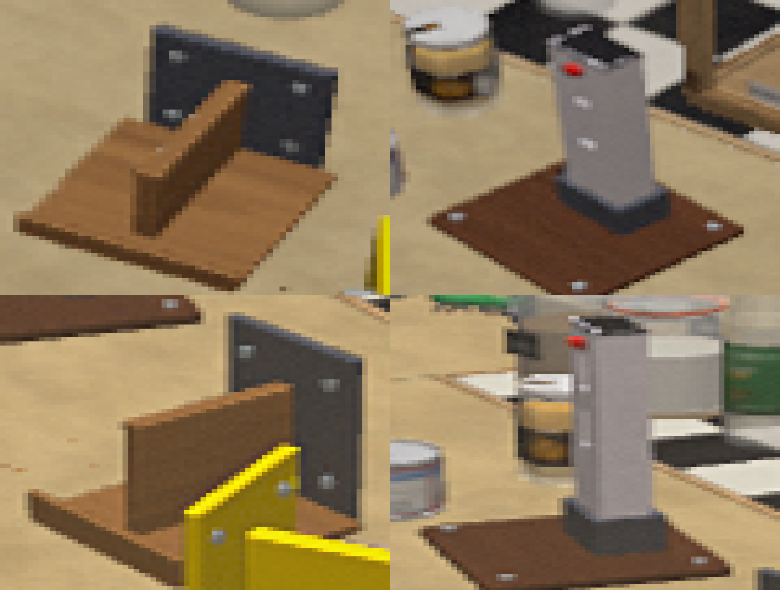

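Run:
```python
from h import *
for n,(r1,r2) in {"scene":((310,225,365,295),(255,140,290,205)),"side":((275,240,345,310),(274,168,304,250))}.items():
    c=load(n+"0.npz"); W=cloud(c); I=c["image"].astype(int)
    def reg(r):
        a,b,e,f=r; P=W[b:f,a:e].reshape(-1,3); C=I[b:f,a:e].reshape(-1,3); k=~np.isnan(P[:,0]); return P[k],C[k]
    P,C=reg(r1)
    yel=(C[:,2]>150)&(C[:,0]<80); P=P[~yel];C=C[~yel]
    brown=(C[:,2]-C[:,0]>25)
    def rect(Q,s):
        if len(Q)<4: print(s,len(Q));return
        (cx,cy),(w,h),a=cv2.minAreaRect(Q[:,:2].astype(np.float32)); print(n,s,len(Q),"c",round(cx,4),round(cy,4),"wh",round(w,3),round(h,3),"ang",round(a,1), "zmed",round(np.median(Q[:,2]),4))
    rect(P[brown&(P[:,2]>.074)&(P[:,2]<.088)],"fintop")
    rect(P[~brown&(P[:,2]>.03)&(P[:,2]<.13)&(P[:,0]<.62)],"plate")
    rect(P[~brown&(P[:,2]>.106)&(P[:,2]<.13)],"platetop")
    rect(P[(P[:,2]>.004)&(P[:,2]<.13)&(P[:,0]<.56)],"all")
    P,C=reg(r2)
    near=np.hypot(P[:,0]-.60,P[:,1]-.135)<.08; P=P[near];C=C[near]
    rect(P[P[:,2]>.208],"cap"); rect(P[(P[:,2]>.06)&(P[:,2]<.235)],"post")
    red=(C[:,2]>150)&(C[:,1]<80); print("red",red.sum(), P[red].mean(0) if red.any() else 0)
    Q=P[P[:,2]>.206]; print(np.percentile(Q[:,2],[10,50,75,90,99]))
```

```text
scene fintop 106 c 0.4882 -0.2315 wh 0.097 0.014 ang 9.7 zmed 0.0797
scene plate 486 c 0.4971 -0.2873 wh 0.214 0.062 ang 59.2 zmed 0.0809
scene platetop 76 c 0.5333 -0.2256 wh 0.012 0.086 ang 11.4 zmed 0.1105
scene all 1890 c 0.4891 -0.2266 wh 0.284 0.161 ang 38.0 zmed 0.015
scene cap 144 c 0.5907 0.1138 wh 0.051 0.04 ang 85.4 zmed 0.2159
scene post 745 c 0.5913 0.1153 wh 0.063 0.041 ang 89.5 zmed 0.1531
red 5 [0.57642823 0.11516026 0.20441274]
[0.2097799  0.21570481 0.21781223 0.22024387 0.22291069]
side fintop 196 c 0.4635 -0.2955 wh 0.262 0.082 ang 68.4 zmed 0.0798
side plate 548 c 0.4879 -0.3067 wh 0.256 0.06 ang 59.5 zmed 0.0863
side platetop 89 c 0.5346 -0.2267 wh 0.014 0.087 ang 12.3 zmed 0.1103
side all 2108 c 0.5057 -0.1625 wh 0.539 0.167 ang 67.1 zmed 0.0569
side cap 99 c 0.5949 0.1163 wh 0.064 0.033 ang 82.9 zmed 0.2174
side post 755 c 0.593 0.1148 wh 0.067 0.038 ang 84.5 zmed 0.1454
red 4 [0.57865162 0.11434992 0.20569424]
[0.20806424 0.21707953 0.21869749 0.21961084 0.22079765]
```

```bash
cat >> h.py <<'E'
def quat(yaw_deg):
    # tool z down, tool y along yaw
    p=np.radians(yaw_deg); x=np.array([-np.sin(p),np.cos(p),0]); y=np.array([np.cos(p),np.sin(p),0]); z=np.array([0,0,-1.])
    # x = y x z
    x=np.cross(y,z)
    from scipy.spatial.transform import Rotation as R
    return R.from_matrix(np.stack([x,y,z],1)).as_quat()
def snap(n,tag):
    from bench import capture
    c=capture(n); c={k:np.array(v) for k,v in c.items()}; np.savez(f"{n}{tag}.npz",**c); cv2.imwrite(f"pics/{n}{tag}.png",c["image"]); return c
E
python3 - <<'E'
from h import *
from bench import *
move_ptp([0.43,0.112,0.32],quat(0))
snap("wrist","1"); print(current_clock())
print(spot_in("wrist","stand"),spot_in("wrist","catch"))
print(current_clock(), current_position(), current_joint_pos())
E
```

```text
2.925
[{'xy': [322.4, 286.8], 'conf': 0.86}] [{'xy': [321.6, 395.3], 'conf': 0.46}]
3.025 [0.42991348 0.11259591 0.31982494] [ 1.00372665e-01  4.45866611e-02  1.67642152e+00  1.32760324e-04
  1.42093208e+00 -1.47150333e+00]
```

View pics/wrist1.png

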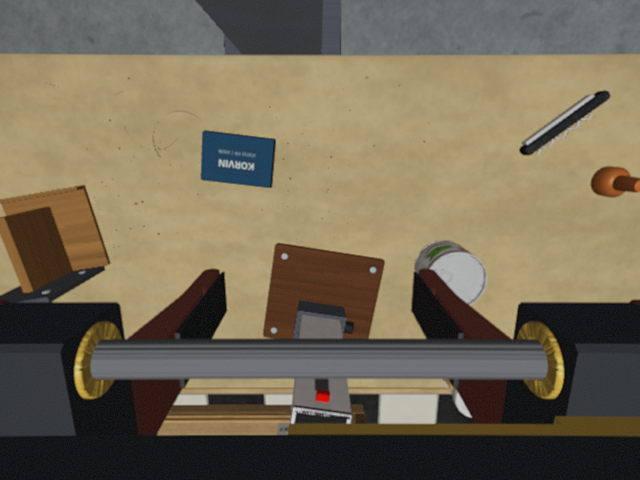

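Run:
```python
from h import *
c=load("wrist1.npz"); W=cloud(c); I=c["image"].astype(int)
d=c["range_z"]
print(np.round(W[[250,300,320,380,396,405,412,420],[330,280,322,322,322,300,330,330]],4).tolist())
sub=W[236:434,255:400]; ok=~np.isnan(sub[...,0])
P=sub[ok]; C=I[236:434,255:400][ok]; uv=np.argwhere(ok)+[236,255]
foot=(abs(P[:,2]-.012)<.006)&(C[:,2]<120)&(C[:,2]-C[:,0]>20)&(uv[:,0]<335)
print(foot.sum(),np.median(P[foot,2]))
h=cv2.convexHull(P[foot,:2].astype(np.float32))[:,0]
# front edge: for each column first foot pixel
def line(pts):
    vx,vy,x,y=cv2.fitLine(pts.astype(np.float32),cv2.DIST_HUBER,0,.001,.001).ravel(); return np.degrees(np.arctan2(vy,vx)),(x,y)
F=P[foot];U=uv[foot]
fe=np.array([F[U[:,1]==u][np.argmin(U[U[:,1]==u,0])] for u in range(285,378)])
print("front edge",line(fe[:,:2]))
le=np.array([F[U[:,0]==v][np.argmin(U[U[:,0]==v,1])] for v in range(255,330)])
re=np.array([F[U[:,0]==v][np.argmax(U[U[:,0]==v,1])] for v in range(270,330)])
print("left",line(le[:,:2]),"right",line(re[:,:2]))
face=(P[:,2]>.06)&(P[:,2]<.195)&(P[:,0]<.60)&(abs(P[:,1]-.113)<.04)
Q=P[face]; print(len(Q))
for it in range(4):
    m=Q.mean(0); u,s,vt=np.linalg.svd(Q-m); nrm=vt[2]; r=(Q-m)@nrm; Q=Q[abs(r)<max(.003,2*np.std(r))] 
print("face",m,nrm*np.sign(nrm[0]),np.degrees(np.arctan2(nrm[1],nrm[0])),len(Q),np.std(r))
for z0 in (.07,.1,.13,.16,.19):
    k=abs(Q[:,2]-z0)<.015
    if k.any(): print(z0,Q[k].mean(0),Q[k,1].min(),Q[k,1].max())
top=(P[:,2]>.206)&(P[:,0]<.64)&(P[:,2]<.23); T=P[top]; print("cap",len(T),np.percentile(T[:,2],[5,25,50,75,95]),T.min(0),T.max(0))
red=(C[:,2]>150)&(C[:,1]<80)&(C[:,0]<80)
print("red",red.sum(),P[red].mean(0),P[red].min(0),P[red].max(0))
# ledge? 
cv2.imwrite("pics/w1crop.png",cv2.resize(c["image"][290:440,270:380],None,fx=4,fy=4,interpolation=cv2.INTER_NEAREST))
```

```text
[[0.5052, 0.1276, -0.001], [0.5728, 0.059, 0.0134], [0.5824, 0.1165, 0.0534], [0.6101, 0.1159, 0.1373], [0.577, 0.1152, 0.2059], [0.58, 0.0964, 0.2137], [0.5841, 0.1219, 0.2171], [0.5917, 0.122, 0.2175]]
7397 0.013379870272138234
front edge (np.float32(80.825836), (np.float32(0.50392103), np.float32(0.12877138)))
left (np.float32(-9.1731), (np.float32(0.56184316), np.float32(0.043860227))) right (np.float32(-8.956035), (np.float32(0.5792671), np.float32(0.18984999)))
1214
face [0.58252589 0.11513424 0.12980506] [ 0.98763251 -0.15678034  0.00139768] -9.02007367333546 1177 0.0004452673055530805
0.07 [0.58256064 0.11484812 0.07265966] 0.09010147015365298 0.1394255194892943
0.1 [0.58170128 0.109607   0.09162601] 0.09001054135991082 0.13886667933505903
0.16 [0.58523219 0.13210488 0.17243535] 0.12223132270849842 0.13959303293902894
0.19 [0.58254766 0.11581469 0.18585002] 0.0899356251334239 0.13960616870837694
cap 1336 [0.20667121 0.21246036 0.21714674 0.21789983 0.21874076] [0.57577057 0.08777174 0.20600904] [0.59567439 0.13981658 0.21967027]
red 99 [0.57908997 0.11564761 0.20556535] [0.57551664 0.10995254 0.20167704] [0.58339603 0.12146478 0.20744419]
```

View pics/w1crop.png

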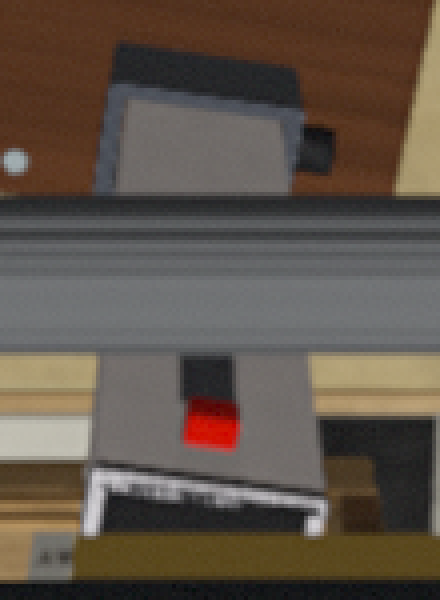

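The wrist view shows the stand clearly, with the foot's front corners at (277,244) and (384,261) and the catch at (322,396). Face plane, foot edges and post edges agree: origin about (0.5825, 0.115), yaw -9.0°, cap about 0.217. Next I'll look at the ledge from above it.

Run:
```python
from h import *
from bench import *
move_ptp([0.486,-0.232,0.25],quat(10.5))
snap("wrist","2"); print(current_clock())
c=load("wrist2.npz"); W=cloud(c); I=c["image"].astype(int)
ok=~np.isnan(W[...,0]); vv,uu=np.mgrid[0:480,0:640]
ok&=(vv<330)
P=W[ok];C=I[ok]
brown=(C[:,2]-C[:,0]>20)
near=np.hypot(P[:,0]-.488,P[:,1]+.2315)<.09
def rect(Q,s):
    (cx,cy),(w,h),a=cv2.minAreaRect(Q[:,:2].astype(np.float32)); print(s,len(Q),"c",round(cx,4),round(cy,4),"wh",round(w,4),round(h,4),"ang",round(a,2), "z",np.round(np.percentile(Q[:,2],[5,50,95]),4), "mean",Q.mean(0).round(4))
rect(P[near&brown&(abs(P[:,2]-.08)<.004)],"fintop")
rect(P[near&(abs(P[:,2]-.11)<.004)],"platetop")
rect(P[near&brown&(abs(P[:,2]-.008)<.005)&(C[:,2]<170)],"deck")
```

```text
4.4083
fintop 1257 c 0.4885 -0.2339 wh 0.0906 0.0883 ang 10.09 z [0.0798 0.0813 0.0826] mean [ 0.4865 -0.2341  0.0813]
platetop 997 c 0.5362 -0.2256 wh 0.0089 0.0898 ang 9.56 z [0.1074 0.1111 0.1123] mean [ 0.5353 -0.2254  0.1107]
deck 8357 c 0.4713 -0.2318 wh 0.1464 0.173 ang 2.5 z [0.008  0.0094 0.0108] mean [ 0.4789 -0.2357  0.0094]
```

View pics/wrist2.png

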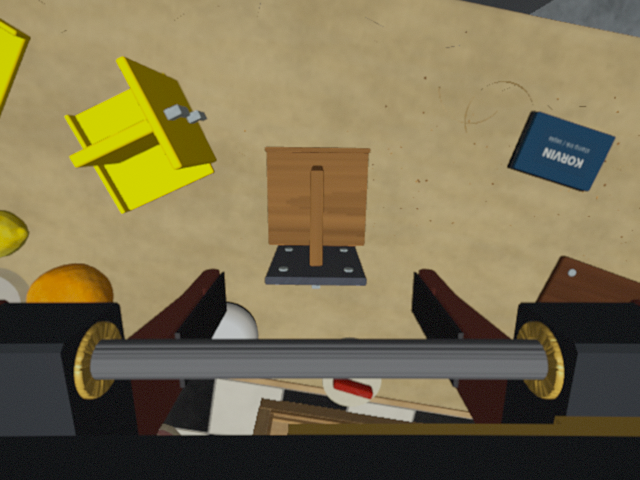

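Run:
```python
from h import *
c=load("wrist2.npz"); W=cloud(c); I=c["image"].astype(int)
S=W[160:270,305:330]; m=abs(S[...,2]-.0812)<.003
pts=np.array([S[r][m[r]].mean(0) for r in range(110) if m[r].sum()>=6])
print(len(pts),pts[0],pts[-1])
vx,vy,x,y=cv2.fitLine(pts[:,:2].astype(np.float32),cv2.DIST_HUBER,0,.001,.001).ravel()
print("fin",np.degrees(np.arctan2(vy,vx)),x,y)
S=W[260:290,260:372]; m=abs(S[...,2]-.111)<.003
fr=[];ba=[]
for k in range(S.shape[1]):
    r=np.where(m[:,k])[0]
    if len(r)>3: fr.append(S[r[0],k]);ba.append(S[r[-1],k])
for n,q in(("front",fr),("rear",ba)):
    q=np.array(q); a,b,x,y=cv2.fitLine(q[:,:2].astype(np.float32),cv2.DIST_HUBER,0,.001,.001).ravel(); print(n,len(q),np.degrees(np.arctan2(b,a)),x,y,q[0],q[-1])
```

```text
98 [ 0.44397313 -0.24152345  0.08026632] [ 0.53199777 -0.22228791  0.08365151]
fin 9.956323 0.48769152 -0.23385072
front 103 -80.156044 0.5317377 -0.2220178 [ 0.54191441 -0.26993593  0.11015877] [ 0.52611425 -0.1818591   0.10849068]
rear 103 -80.253914 0.53808075 -0.2181246 [ 0.54601083 -0.26946844  0.10917597] [ 0.52962421 -0.18146577  0.11145862]
```

The ledge lies centred at about columns 265–369, rows 147–285. Its origin is (0.540, -0.225) and its yaw 9.9°. Fin, plate edge and rectangle fits all agree, so I'll grasp now.

```bash
cat >> h.py <<'E'
S=np.array([0.5825,0.115]); SY=-9.0; CAP=0.2172
GX=-0.058; GZ=0.046   # TCP in ledge frame
def u(yaw): return np.array([np.cos(np.radians(yaw)),np.sin(np.radians(yaw))])
def tcp_for(gap,above,lat=0.0,gx=GX,gz=GZ):
    """TCP for ledge origin gap in front of face, above home"""
    x=u(SY); y=np.array([-x[1],x[0]])
    p=S+x*(-gap+gx)+y*lat
    return [p[0],p[1],CAP-.132+above+gz]
E
python3 - <<'E'
from h import *
from bench import *
L=np.array([.5402,-.2247]); p=L+u(9.9)*GX
q=quat(9.9)
move_ptp([p[0],p[1],0.11],q)
servo_line([p[0],p[1],GZ],rate=0.1)
print("F",current_force())
move_gripper(0.0)
print(current_finger_gap(),current_clock(),current_position(),current_force())
servo_line([p[0],p[1],0.16],rate=0.15)
print(current_force(),current_torque(),current_finger_gap(),current_clock())
t=tcp_for(.045,.016)
a=[t[0],t[1],max(t[2],.16)]
mid=[0.45,-0.06,.16]
move_ptp(t,quat(SY))
snap("wrist","3");snap("side","3");snap("scene","3")
print(current_force(),current_torque(),current_finger_gap(),current_clock(),current_position(),t)
E
python3 - <<'E'
import cv2,numpy as np
a=cv2.imread("pics/wrist3.png");cv2.imwrite("pics/w3.png",a)
b=cv2.imread("pics/side3.png")[140:270,220:340];c=cv2.imread("pics/scene3.png")[110:240,210:330]
cv2.imwrite("pics/m3.png",cv2.resize(np.hstack([b,c]),None,fx=3.3,fy=3.3,interpolation=cv2.INTER_CUBIC))
E
```

```text
F [ 0.36849168 -0.86371534  0.55226007]
0.011819614142096002 6.9667 [ 0.48300469 -0.23456886  0.04597218] [-0.39430089 -0.53229415  0.08853996]
[-0.79057703 -0.0059802  -2.59005147] [0.04031853 0.00282205 0.03741962] 0.01170598338477765 7.875
[ 0.56437349 -0.02297515 -2.77039627] [0.06327441 0.03404634 0.01983804] 0.012056869860156982 9.3917 [0.48123501 0.13020407 0.14718215] [np.float64(0.4807681009187008), np.float64(0.1311127498991438), 0.1472]
```

View pics/w3.png

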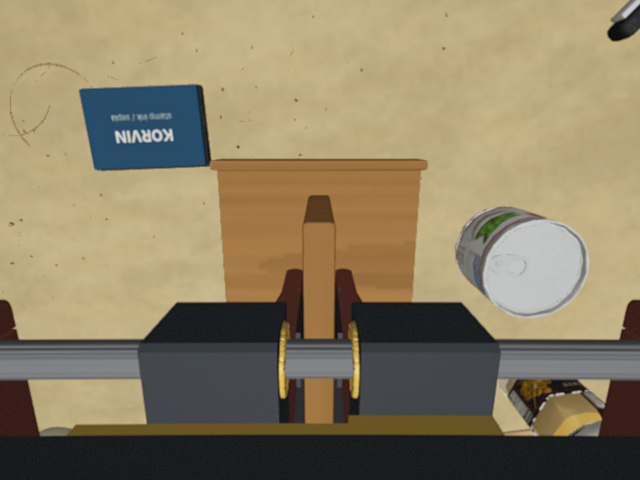

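View pics/m3.png

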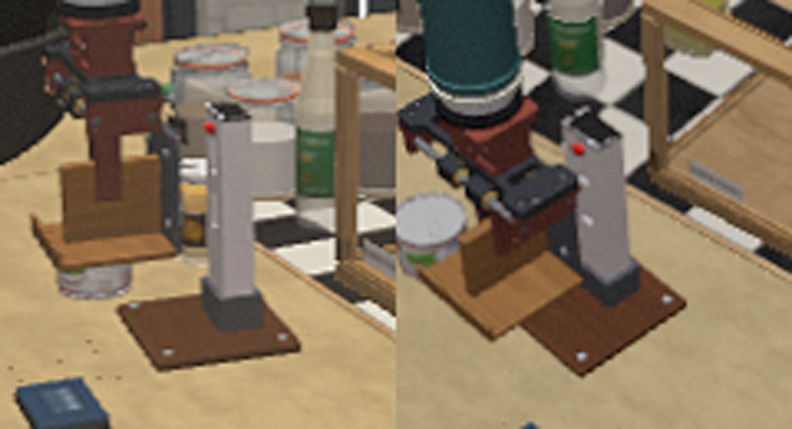

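The ledge is held level in front of the post, with the fin centred between the pads at column 318. I'll check the in-hand pitch, yaw and height.

Run:
```python
from h import *
from bench import current_position,current_orientation
print(current_position(),current_orientation(),quat(SY))
def m(c,reg,z0,tol,hgt=''):
    W=cloud(c); a,b,e,f=reg; Sx=W[b:f,a:e]; k=abs(Sx[...,2]-z0)<tol; return Sx[k],Sx,k
c=load("wrist3.npz"); 
for nm,reg,z0 in (("fin",(300,222,338,300),CAP-.116+.08),("deck",(230,175,412,290),CAP-.116+.008)):
    Q,Sx,k=m(c,reg,z0,.01); x=u(SY);y=np.array([-x[1],x[0]])
    l=np.stack([(Q[:,:2]-S)@x,(Q[:,:2]-S)@y,Q[:,2]],1)
    A=np.c_[l[:,:2],np.ones(len(l))]; co=np.linalg.lstsq(A,l[:,2],rcond=None)[0]
    print(nm,len(l),"pitch/roll slopes deg",np.degrees(co[:2]),"z mean",l[:,2].mean(),"lx",l[:,0].mean(),"ly",l[:,1].mean(),np.percentile(l[:,1],[1,99]))
    if nm=="fin":
        pc=np.array([ (Sx[r][k[r]]).mean(0) for r in range(len(Sx)) if k[r].sum()>10])
        a,b,_,_=cv2.fitLine(pc[:,:2].astype(np.float32),cv2.DIST_HUBER,0,.001,.001).ravel();print("fin yaw",np.degrees(np.arctan2(b,a)))
print("expected fin z",CAP-.116+.08,"deck",CAP-.116+.008)
for n in("side","scene"):
    c=load(n+"3.npz");W=cloud(c).reshape(-1,3);W=W[~np.isnan(W[:,0])]; x=u(SY);y=np.array([-x[1],x[0]])
    l=np.stack([(W[:,:2]-S)@x,(W[:,:2]-S)@y,W[:,2]],1)
    k=(l[:,0]>-.06)&(l[:,0]<-.036)&(abs(l[:,1])<.05)&(l[:,2]>.1)&(l[:,2]<.22)
    q=l[k]; print(n,len(q),np.percentile(q,[2,50,98],axis=0).round(4).tolist())
    k=(l[:,0]>-.17)&(l[:,0]<-.05)&(abs(l[:,1])<.06)&(abs(l[:,2]-.18)<.007); 
    if k.any(): print(" fin",l[k].mean(0))
```

```text
[0.48123501 0.13020407 0.14718215] [7.60842945e-01 6.48936054e-01 1.22525158e-05 1.01749773e-04] [0.76040597 0.64944805 0.         0.        ]
fin 2554 pitch/roll slopes deg [-1.0329734  -0.33265233] z mean 0.1821998064059862 lx -0.12750303392630594 ly -0.0009279574001897058 [-0.00696725  0.00523414]
fin yaw -8.770505
deck 17244 pitch/roll slopes deg [-0.07429424 -0.0825482 ] z mean 0.1105636625974665 lx -0.12322754630402567 ly 0.0003747686917000528 [-0.05001729  0.05034362]
expected fin z 0.1812 deck 0.10919999999999999
side 290 [[-0.0596, -0.0481, 0.1095], [-0.0522, -0.0252, 0.1592], [-0.0457, 0.0288, 0.2136]]
 fin [-0.09133148 -0.00847885  0.17993574]
scene 157 [[-0.0592, -0.0478, 0.1069], [-0.0542, -0.0322, 0.1339], [-0.0482, -0.0034, 0.1819]]
 fin [-0.11711308 -0.00701213  0.18055103]
```

Run:
```python
from h import *
from bench import *
q=quat(SY)
def loc():
    p=np.array(current_position()); x=u(SY);y=np.array([-x[1],x[0]]); d=p[:2]-S; f=np.array(current_force())
    return "gap %.4f lat %.4f above %.4f"%(-(d@x)+GX,d@y,p[2]-GZ-CAP+.132),"f x%.1f y%.1f z%.1f"%(f[:2]@x,f[:2]@y,f[2]),"T",np.round(current_torque(),2),round(current_clock(),2)
print(loc())
print(servo_line(tcp_for(.022,.016),q,rate=.06,contact_N=5),*loc())
print(servo_line(tcp_for(.008,.016),q,rate=.03,contact_N=5),*loc())
```

```text
('gap 0.0444 lat -0.0008 above 0.0160', 'f x0.6 y0.1 z-2.8', 'T', array([0.06, 0.03, 0.02]), 9.39)
False gap 0.0218 lat -0.0001 above 0.0158 f x-0.6 y-0.4 z-3.4 T [-0.01  0.04  0.07] 9.93
False gap 0.0080 lat -0.0000 above 0.0159 f x0.2 y-0.5 z-2.9 T [ 0.    0.02 -0.01] 10.54
```

```bash
cat >> h.py <<'E'
def loc():
    from bench import current_position,current_force,current_torque,current_clock
    p=np.array(current_position()); x=u(SY);y=np.array([-x[1],x[0]]); d=p[:2]-S; f=np.array(current_force())
    return "gap %.4f lat %.4f above %.4f"%(-(d@x)+GX,d@y,p[2]-GZ-CAP+.132),"f x%.1f y%.1f z%.1f"%(f[:2]@x,f[:2]@y,f[2]),"T",np.round(current_torque(),2).tolist(),round(current_clock(),2)
E
python3 - <<'E'
from h import *
from bench import *
q=quat(SY)
print(servo_line(tcp_for(-.006,.016),q,rate=.02,contact_N=11),*loc())
snap("side","4");snap("scene","4")
b=cv2.imread("pics/side4.png")[140:270,220:340];c=cv2.imread("pics/scene4.png")[110:240,210:330]
cv2.imwrite("pics/m4.png",cv2.resize(np.hstack([b,c]),None,fx=3.3,fy=3.3,interpolation=cv2.INTER_CUBIC))
E
```

```text
True gap 0.0019 lat -0.0002 above 0.0148 f x-3.9 y1.0 z-0.0 T [0.15, 0.49, 0.06] 11.07
```

View pics/m4.png

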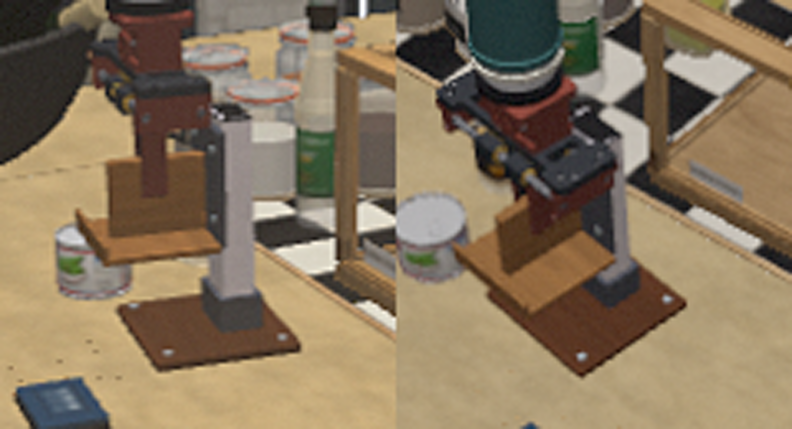

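Run:
```python
from h import *
from bench import *
q=quat(SY)
print(servo_line(tcp_for(-.003,.0148),q,rate=.02,contact_N=12),*loc())
print(*loc())
c=snap("wrist","5"); snap("side","5")
for nm,reg,z0 in (("fin",(300,222,338,300),CAP-.116+.08),("deck",(230,175,412,290),CAP-.116+.008)):
    W=cloud(c); a,b,e,f=reg; Sx=W[b:f,a:e]; k=abs(Sx[...,2]-z0)<.012; Q=Sx[k]; x=u(SY);y=np.array([-x[1],x[0]])
    l=np.stack([(Q[:,:2]-S)@x,(Q[:,:2]-S)@y,Q[:,2]],1)
    A=np.c_[l[:,:2],np.ones(len(l))]; co=np.linalg.lstsq(A,l[:,2],rcond=None)[0]
    print(nm,len(l),"slopes deg",np.degrees(co[:2]),"mean",l.mean(0))
```

```text
False gap 0.0000 lat -0.0003 above 0.0140 f x-9.7 y0.9 z2.1 T [0.26, 1.21, -0.07] 11.6
gap 0.0000 lat -0.0003 above 0.0140 f x-9.7 y0.9 z2.1 T [0.26, 1.21, -0.07] 11.6
fin 2561 slopes deg [-1.6012476  -0.05698898] mean [-0.08261437 -0.00056321  0.18039469]
deck 17269 slopes deg [-0.1023803  -0.11984304] mean [-0.07885041  0.00062396  0.10875625]
```

The plate is against the face, the deck is still level and the force is about 10 N. Now I'll lower it.

Run:
```python
from h import *
from bench import *
q=quat(SY)
print(servo_line(tcp_for(-.0005,.006),q,rate=.03,contact_N=15),*loc())
print(servo_line(tcp_for(-.0005,-.001),q,rate=.02,contact_N=15),*loc())
c=snap("wrist","6"); snap("side","6"); snap("scene","6")
b=cv2.imread("pics/side6.png")[140:270,220:340];d=cv2.imread("pics/scene6.png")[110:240,210:330]
cv2.imwrite("pics/m6.png",cv2.resize(np.hstack([b,d]),None,fx=3.3,fy=3.3,interpolation=cv2.INTER_CUBIC))
for nm,reg,z0 in (("fin",(300,222,338,300),CAP-.132+.08),("deck",(230,175,412,290),CAP-.132+.008)):
    W=cloud(c); a,b,e,f=reg; Sx=W[b:f,a:e]; k=abs(Sx[...,2]-z0)<.012; Q=Sx[k]; x=u(SY);y=np.array([-x[1],x[0]])
    l=np.stack([(Q[:,:2]-S)@x,(Q[:,:2]-S)@y,Q[:,2]],1)
    A=np.c_[l[:,:2],np.ones(len(l))]; co=np.linalg.lstsq(A,l[:,2],rcond=None)[0]
    print(nm,len(l),"slopes deg",np.degrees(co[:2]),"mean",l.mean(0))
```

```text
False gap 0.0004 lat -0.0002 above 0.0054 f x-5.2 y-0.4 z-4.4 T [0.15, 0.75, -0.01] 12.16
False gap -0.0000 lat -0.0001 above -0.0010 f x-5.6 y-0.6 z-1.9 T [0.22, 1.1, -0.1] 12.66
fin 2570 slopes deg [-2.32743681  0.11950547] mean [-0.08269034 -0.00034048  0.16525261]
deck 17258 slopes deg [ 0.00091051 -0.06761715] mean [-0.07866557  0.00090416  0.09369397]
```

View pics/m6.png

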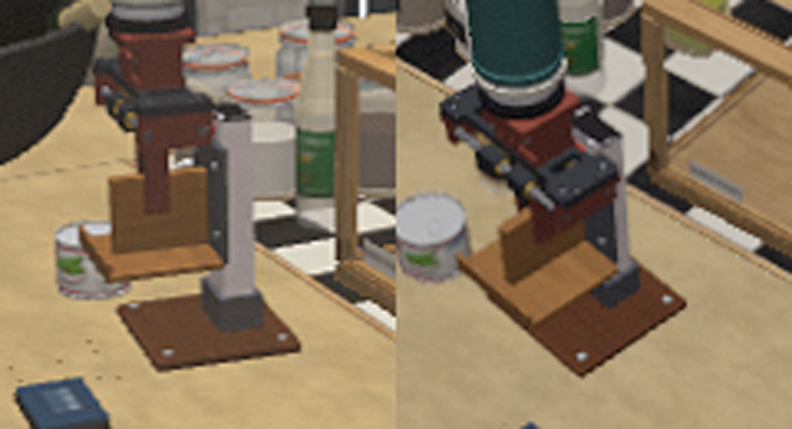

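Run:
```python
from h import *
from bench import *
q=quat(SY)
for k in range(3):
    r=servo_line(tcp_for(0,-.0025-.0015*k),q,rate=.015,contact_N=10); print(r,*loc())
    if r or current_force()[2]>8: break
```

```text
True gap 0.0003 lat -0.0000 above -0.0014 f x-1.1 y-1.1 z4.4 T [-0.05, -0.09, -0.05] 13.02
```

Force along x fell from -5.6 to -1.1 N as z went firm, which fits the catch snapping out. I'll let go and then press at fin_press with closed fingers.

Run:
```python
from h import *
from bench import *
q=quat(SY)
move_gripper(0.04); print(current_finger_gap(),*loc())
servo_line(tcp_for(0,0,gz=.110),q,rate=.15)
move_gripper(0.0)
servo_line(tcp_for(0,0,gx=-.030,gz=.092),q,rate=.15)
f0=np.array(current_force()); print(f0,*loc())
print(servo_line(tcp_for(0,0,gx=-.030,gz=.072),q,rate=.02,contact_N=9),*loc())
print(np.array(current_force())-f0, current_position(), "tip rel home fin top", current_position()[2]-(CAP-.132+.08))
```

```text
0.03981030102441909 gap 0.0042 lat -0.0006 above -0.0035 f x0.5 y0.3 z-0.3 T [0.01, -0.01, -0.03] 13.65
[ 0.57073153  0.53450547 -0.20168553] gap -0.0277 lat -0.0002 above 0.0454 f x0.5 y0.6 z-0.2 T [0.05, 0.03, -0.02] 15.37
True gap -0.0279 lat 0.0000 above 0.0324 f x-0.5 y0.5 z6.7 T [-0.02, 0.15, 0.02] 16.07
[-0.9397604   0.06228     6.88594798] [0.55275064 0.11972889 0.16355964] tip rel home fin top -0.0016403596329391534
```

Run:
```python
from h import *
from bench import *
q=quat(SY)
p=current_position()
for k in range(4):
    servo_line([p[0],p[1],p[2]-.001*(k+1)],q,rate=.02,contact_N=12); print(*loc(), current_position()[2])
    if current_force()[2]>13: break
servo_line(tcp_for(0,0,gx=-.030,gz=.13),q,rate=.15)
servo_line(tcp_for(0.13,0,gx=-.030,gz=.24),q,rate=.3)
print(current_clock())
c=snap("wrist","7"); snap("side","7"); snap("scene","7"); print(spot_in("wrist","catch"),spot_in("scene","ledge"),current_clock())
b=cv2.imread("pics/side7.png")[140:270,220:340];d=cv2.imread("pics/scene7.png")[110:240,210:330]
cv2.imwrite("pics/m7.png",cv2.resize(np.hstack([b,d]),None,fx=3.3,fy=3.3,interpolation=cv2.INTER_CUBIC))
W=cloud(c); I=c["image"].astype(int); x=u(SY);y=np.array([-x[1],x[0]])
ok=~np.isnan(W[...,0]); red=ok&(I[...,2]>150)&(I[...,1]<80)&(I[...,0]<80)
l=np.dstack([(W[...,:2]-S)@x,(W[...,:2]-S)@y,W[...,2]])
near=red&(np.hypot(l[...,0],l[...,1])<.04)&(l[...,2]>.15)
print("red",near.sum(), l[near].min(0) if near.any() else 0, l[near].max(0) if near.any() else 0)
for nm,z0,xr in(("platetop",CAP-.022,(-.02,-.002)),("fin",CAP-.052,(-.1,-.015)),("deck",CAP-.124,(-.11,-.02)),("cap",CAP,(0,.03))):
    k=ok&(abs(l[...,2]-z0)<.006)&(l[...,0]>xr[0])&(l[...,0]<xr[1])&(abs(l[...,1])<.05); Q=l[k]
    if len(Q)>5:
        A=np.c_[Q[:,:2],np.ones(len(Q))]; co=np.linalg.lstsq(A,Q[:,2],rcond=None)[0]
        print(nm,len(Q),"med",np.median(Q,0).round(4),"slope",np.degrees(co[:2]).round(2),"xr",np.percentile(Q[:,0],[1,99]).round(4))
```

```text
gap -0.0279 lat 0.0000 above 0.0323 f x-2.8 y0.4 z8.9 T [-0.04, 0.46, 0.01] 16.32 0.16349399099611778
gap -0.0279 lat 0.0001 above 0.0321 f x-5.0 y-1.5 z15.4 T [-0.07, 0.83, 0.02] 16.57 0.16332933254540982
17.8
[{'xy': [320.7, 397.6], 'conf': 0.54}] [{'xy': [445.8, 358.5], 'conf': 0.89}, {'xy': [257.4, 183.0], 'conf': 0.79}, {'xy': [380.9, 307.6], 'conf': 0.69}] 18.05
red 72 [-0.0075205  -0.0045002   0.20441757] [-0.00046149  0.00442226  0.20784983]
platetop 75 med [-0.0077 -0.0009  0.1954] slope [26.21 -6.9 ] xr [-0.0122 -0.0043]
fin 37 med [-0.0523 -0.0011  0.1638] slope [ 2.79 -1.86] xr [-0.0617 -0.0433]
deck 2890 med [-0.0894  0.0021  0.0905] slope [ 2.07 -0.04] xr [-0.1086 -0.0492]
cap 95 med [ 0.0011 -0.0026  0.217 ] slope [ 18.3  -12.08] xr [0.     0.0085]
```

View pics/wrist7.png

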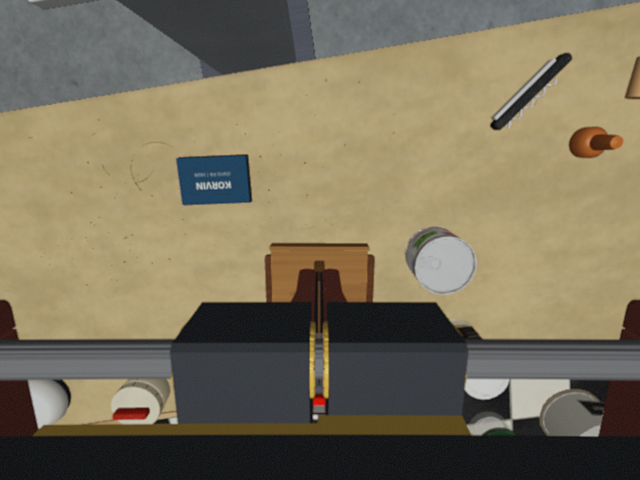

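View pics/m7.png

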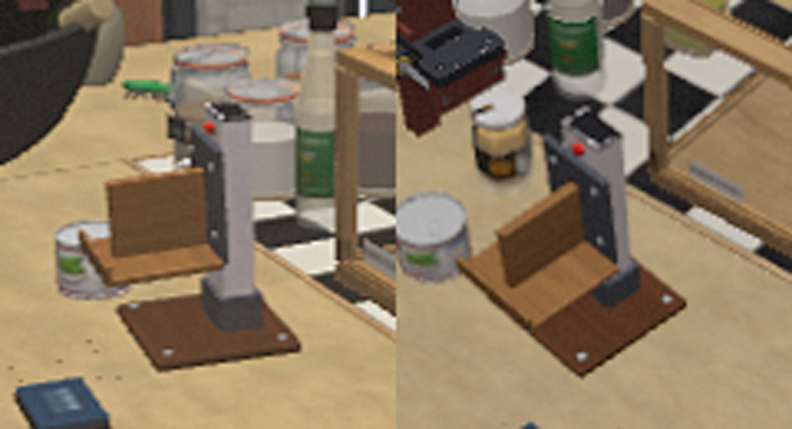

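Run:
```python
from h import *
a=load("scene0.npz")["image"].astype(int);b=load("scene7.npz")["image"].astype(int)
for n,(x,y) in dict(tin=(221,181),timer=(354,215),bell=(393,245),inkpad=(253,251)).items():
    s=np.s_[y-16:y+16,x-16:x+16]; print(n,abs(a[s]-b[s]).mean().round(1),abs(a[s]-b[s]).max())
from bench import *
print(current_force()); close_job()
```

```text
tin 4.9 116
timer 1.5 14
bell 1.4 8
inkpad 1.7 11
[ 0.524026   -0.76071566 -0.02221406]
the job is handed in; nothing more can be done
```

Run:
```python
from h import *
a=load("scene0.npz")["image"];b=load("scene7.npz")["image"]
d=abs(a.astype(int)-b).max(2)[160:205,200:240]; ys,xs=np.where(d>25); print(len(xs),xs.min()+200,xs.max()+200,ys.min()+160,ys.max()+160)
cv2.imwrite("pics/tin.png",cv2.resize(np.hstack([a[150:215,190:260],b[150:215,190:260]]),None,fx=5,fy=5))
```

```text
112 228 239 184 198
```

View pics/tin.png

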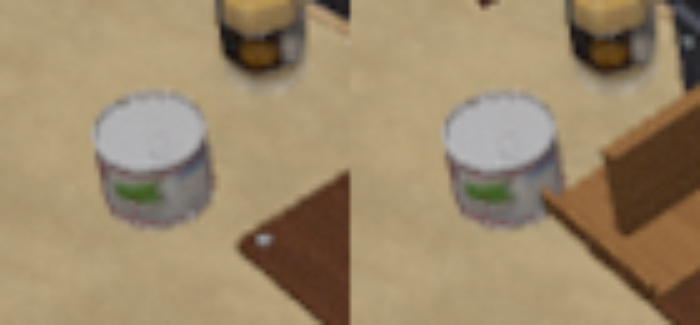

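The wooden ledge is hung on the white post and locked, and I handed the job in after about 18 s of robot time with the gripper clear of everything. I gripped the fin, put both hooks through the slots about 16 mm above home, pushed the plate up to the face, and lowered it until it went firm. I then let go and pressed at fin_press with about 15 N.

**Home and locked:** Under that press the fin top moved less than 0.3 mm. Afterwards the red catch read fully out, with its nose 7 mm ahead of the face. The plate's top edge read about 2 mm below where the catch's underside should be.

**Bystanders:** Comparing pictures from before and after, the timer, bell and ink pad are unchanged. The only difference near the tin is the ledge now covering part of it in the view; the tin itself has not moved.

**Checks that disagreed or were limited:**
- After release the deck slopes down about 2° toward its front, probably play in the slots.
- The fin top met the finger 1.6 mm lower than I expected. That suggests the cap is slightly lower than the camera's 217 mm; I did not touch the cap to confirm it.

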